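# Set the trip collar's thumb screw on the shaft flat and tighten it

## Robot

A 6-joint arm with a two-finger parallel gripper is mounted at the origin on the work surface. World frame = base frame: x ahead of the robot, y to its left, z up, the work surface at z = 0. Lengths are in mm, angles in rad, forces in N, time in s.
With the tool pointing down it reaches from about 350 to 875 mm from the base axis. Payload 4.2 kg.
Tool frame: the origin (TCP) lies at the very end of the fingers, on their centre line; the grasp point (between the pads) lies 19 mm behind it; z points along the fingers, y is the direction in which the jaws open and shut (so a half turn about z gives the same grasp; the last joint's range is limited). The gripper opens to 87 mm and grips with 3 to 60 N. Pads are 19 mm wide; open, the fingers measure 117 mm over their backs; the gripper's body (75 mm by 190 mm) begins 51 mm behind the grasp point.
Start: joints at [1.449, 0.385, 0.008, 0, -1.194, -0.259], TCP at [232.256, 580.221, 222.55] pointing down, gripper open.
Joint ranges: [-3.14, 3.14], [-1.21, 2.06], [-1.07, 1.41], [-3.16, 2.05], [-2.99, -0.16], [-3.1, 3.1]. Speed limits (rad/s): [2.79, 2.79, 3.14, 3.14, 3.14, 3.14].

## Interface

Orientations are given as a unit quaternion [w, x, y, z].
In Python, from station import robot gives the robot as it stands.
- The arm moves only by the shell command python3 -m crank 'ROWS' [OPENING] [FORCE]. ROWS is JSON, one flat list of numbers, 4 for each row, row after row: the shift along the tool's x, y, z in units of 30 mm (1.0 is 30 mm), then the turn about the tool's z in units of 5 degrees (1.0 is 5 degrees). A call has 1 to 12 rows; each row is the pose to reach, as a shift and turn from the pose commanded when the call began, along the tool's axes at that moment; what a row does not reach only later rows make up. A row lasts 1/12 s, in which the tool goes at most 41.7 mm and 7.16 degrees, less where a joint would pass 70% of its speed; a pose out of reach is approached as far as the arm can. A call with a gripper value outside its range is refused whole. OPENING is the finger opening in mm, from 0 to 87, set as the call begins (- or left out, the last holds). The fingers move at their own pace and stop on an object; FORCE is the grip in N (left out, the last holds). Time passes only in rows, so rows that repeat a pose let the fingers close. It gives the time, the measured TCP pose, the force and the opening at its end, in the units of the state.
- robot.sense(): the state, without advancing time (a new reading comes with each control period).
- robot.grab_frame(name): name is "side" or "top"; returns a dict with "image" (384x512x3 uint8, red, green, blue), "fx", "fy", "cx", "cy" (pixels), "world_to_cam" (4x4, takes a point from world to camera coordinates). Camera axes: x right, y up, looking along -z (the intrinsics and any distortion apply to the point x, -y, -z); pixel columns grow to the right and rows downward; lengths in mm; the calibration is good to about 2 mm. A picture is of the moment at which its call begins. There is no depth.
- robot.hand_in(): hands the job in, once; it reports no verdict.
The state is a dict: "time": time; "joint_positions": joint angles; "dq": joint speeds; "effort": joint torques, N m; "position": TCP position; "ee_rot": TCP orientation; "wrist_force": force on the tool from outside, world axes, zero at the start; "ft_torque": the same for the moment, N m; "width": finger opening in mm.
Only numpy, scipy, OpenCV 4.12 (cv2) and the standard library are available. Lean on these libraries where they do the work, as an engineer would, in place of code of your own. Each camera call takes 0.05 s, during which the arm holds its last target.

## Task

The trip collar on the sampler's drive shaft is loose and twisted round. Turn it on the shaft until its thumb screw squarely faces the milled flat that looks roughly upwards, then run the screw in so that its foot sits square on the flat and nip it up firmly finger-tight. Don't drive the screw against the round of the shaft, don't overtighten it, and leave the spare parts, tools and bottles around it as they are.

Things in the scene. Friction and masses are not known exactly. Their poses are not given: they have to be found in the camera images.
- drive: the drive unit screwed to the bench: aluminium plate 180 x 460 x 12 mm with two bearing blocks, motor, belt pulley and a level shaft with the trip collar. Origin on the bench right under the collar's middle; z up, y along the shaft towards the motor, x across it. Shaft axis 66 mm above the bench. The bearing blocks are centred 85 mm either side of the collar, 24 mm wide, 90 mm high over the bench
- shaft_flat (a point): the middle of the milled flat of the shaft, 35 mm from the collar's middle towards the motor; its z axis points squarely out of the flat, its y along the shaft. Steel shaft, 20 mm in diameter, held still by its gearbox, with the bright flat along its whole length, 2 mm deep (8 mm from the axis) and 12 mm wide. The flat looks upwards to within 15 degrees either way about the shaft
- collar_axis (a point): the middle of the trip collar, on the shaft axis. The collar is an aluminium ring, 40 mm in diameter, 20 mm long; it cannot slide along the shaft but turns on it stiffly (0.06 N m). It starts with its screw leaning 40 to 60 degrees from upright to the drive's +x side. Once nipped it sticks: a foot set down askew on the flat does not reliably square itself
- screw_foot (a point): the centre of the flat nylon-tipped foot (10 mm in diameter) of the thumb screw, inside the collar; its z axis points outward along the screw. It starts 10.2 to 13.8 mm from the shaft axis, clear of the shaft; on the round of the shaft it stops near 10 mm, squarely on the flat it touches at 8 mm. The tip gives a little as it is tightened, so its depth does not tell how tight it is
- knob (a point): the centre of the screw's black round knob, 26 mm in diameter, 16 mm high, 37 mm outward from the screw's foot; its z axis points outward along the screw (x turns with it). Clockwise seen from outside runs it in, 6 mm a turn (quick thread). While turning free it drags 0.15 N m; finger-tight is 0.25 to 0.33 N m as it turns (a resting hand reads 0.1 to 0.3 less, free or tight alike), over 0.39 is overtight
- spare_collar: a spare collar, 40 mm in diameter and 18 mm high, lying on the drive's plate; origin under its centre
- hex_key: a steel hex key, 85 x 30 mm and 6 mm thick, lying on the drive's plate; origin under the middle of its long arm
- parts_tray: an open blue parts tray, 170 x 120 x 35 mm, with a pulley and a bearing in it; origin under its centre
- screwdriver: a screwdriver with a green handle, 190 mm long, lying on the bench; origin under its middle
- solvent_bottle: a clear bottle with a blue cap, 86 mm in diameter, 170 mm high; origin under its centre
- amber_bottle: an amber bottle with a white cap, 80 mm in diameter, 160 mm high; origin under its centre
- vial_rack: a white rack of small vials, 90 x 150 x 47 mm; origin under its centre

How it is judged (in metres and radians):
On the way:
1. the collar is turned so that its screw faces the flat (within 11 degrees) (angle between the z axis of screw_feed and the z axis of shaft_flat, either way round below 0.2 rad), for 0.2 s.
At the end, for the whole second after the job is handed in: the screw points square at the flat (within 6 degrees), its foot is down on the flat (less than 7.9 mm from the shaft axis) and presses on it with more than 80 N, so the collar is tight; nothing is touched (angle between the z axis of screw_feed and the z axis of shaft_flat, either way round below 0.1 rad and distance between screw_foot and collar_axis below 0.0079 m and contact force between screw_feed and shaft above 80 N).
It fails at once if the screw is driven against the round of the shaft (more than 90 N while it points over 20 degrees away from the flat) (contact force between screw_feed and shaft above 90 N and angle between the z axis of screw_feed and the z axis of shaft_flat, either way round above 0.35 rad).
It fails at once if the screw is overtightened (its foot presses on the shaft with more than 260 N) (contact force between screw_feed and shaft above 260 N).
It fails at once if a spare part, tool, tray, bottle or rack is moved more than 20 mm (distance of any of spare_collar, hex_key, parts_tray, screwdriver, solvent_bottle, amber_bottle, vial_rack from where it was at the start of the episode above 0.02 m).
It also fails if it takes over 72 s, if anything falls off the work surface, if the arm or the gripper's body presses on something with over 40 N, if the wrist force passes 120 N, or if a joint passes its speed limit or range.

## Working session

There is one attempt and no reset: what is moved stays moved. The work goes in short steps, Python scripts to look and compute and a shell command to move; the robot and the scene stay as the last step left them, time stands still between calls to the robot, and variables do not carry over. Pictures are saved under pics/ and viewed, and the job is handed in when it is done.

```bash
ls; mkdir -p pics; python3 - <<'E'
from station import robot
import cv2,json
s=robot.sense();print(s)
for n in("side","top"):
    f=robot.grab_frame(n);cv2.imwrite(f"pics/{n}0.png",f["image"][:,:,::-1]);print(n,{k:v for k,v in f.items() if k!="image"})
E
```

```text
pics
{'time': 0.0, 'joint_positions': array([ 1.44860376e+00,  3.85552391e-01,  6.60514669e-03, -5.08605160e-04,
       -1.19400054e+00, -2.58582736e-01]), 'dq': array([ 0.00085106,  0.00126038,  0.00151341,  0.00131648,  0.00094833,
       -0.00140119]), 'effort': array([ 7.68640984e-05, -3.90670681e+01,  1.87405014e+01,  4.21979919e+00,
        1.09639275e-02, -1.93924525e-04]), 'position': array([232.040107  , 579.6674303 , 221.45260591]), 'ee_rot': array([ 1.08933461e-03,  9.81912595e-01, -1.89331567e-01, -1.62510082e-04]), 'wrist_force': array([ 0.25943162, -0.43920109,  0.27471675]), 'ft_torque': array([ 0.03485668, -0.02422727, -0.01917741]), 'width': 86.91320969765327}
side {'fx': 437.446855638679, 'fy': 437.446855638679, 'cx': 260.1051294700484, 'cy': 183.72137316650614, 'world_to_cam': array([[ 8.70923625e-01, -4.91415003e-01, -1.82610572e-03,
        -5.03173166e+02],
       [ 3.19750245e-01,  5.63856474e-01,  7.61462840e-01,
        -2.79044334e+02],
       [-3.73164603e-01, -6.63759875e-01,  6.48205992e-01,
        -1.17727701e+03],
       [ 0.00000000e+00,  0.00000000e+00,  0.00000000e+00,
         1.00000000e+00]])}
top {'fx': 351.3573733471417, 'fy': 351.3573733471417, 'cx': 254.76276828098187, 'cy': 185.31531449665582, 'world_to_cam': array([[ 2.03624966e-02, -9.99788274e-01, -2.96228254e-03,
         2.41302338e-01],
       [ 9.90279863e-01,  1.97609124e-02,  1.37678245e-01,
        -6.35756874e+02],
       [-1.37590557e-01, -5.73696154e-03,  9.90472577e-01,
        -1.12049901e+03],
       [ 0.00000000e+00,  0.00000000e+00,  0.00000000e+00,
         1.00000000e+00]])}
```

View pics/side0.png

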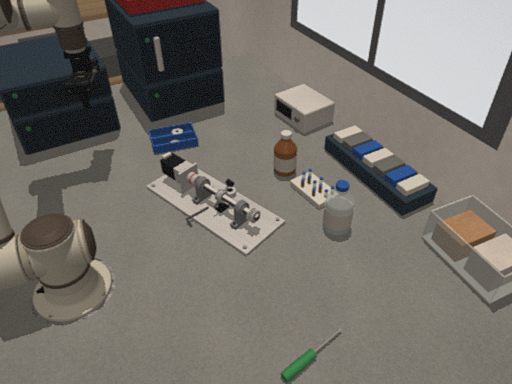

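View pics/top0.png

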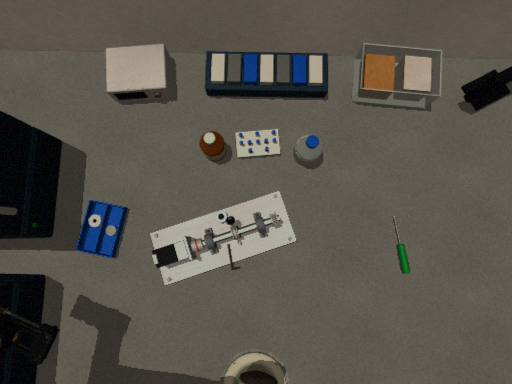

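```bash
cat > h.py <<'E'
import numpy as np,cv2
from station import robot
def grab(n): return robot.grab_frame(n)
def ray(f,u,v):
    d=np.array([(u-f["cx"])/f["fx"],-(v-f["cy"])/f["fy"],-1.0]);T=f["world_to_cam"];R=T[:3,:3]
    return -R.T@T[:3,3],R.T@d
def at_z(f,u,v,z):
    o,d=ray(f,u,v);return o+d*(z-o[2])/d[2]
def proj(f,P):
    T=f["world_to_cam"];c=np.atleast_2d(P)@T[:3,:3].T+T[:3,3]
    return np.c_[f["cx"]+f["fx"]*c[:,0]/-c[:,2],f["cy"]-f["fy"]*c[:,1]/-c[:,2]]
def crop(f,u0,v0,u1,v1,k,name):
    cv2.imwrite(name,cv2.resize(f["image"][v0:v1,u0:u1,::-1],None,fx=k,fy=k,interpolation=cv2.INTER_CUBIC))
E
python3 - <<'E'
from h import *
import cv2
s=cv2.imread('pics/side0.png');t=cv2.imread('pics/top0.png')
cv2.imwrite('pics/s1.png',cv2.resize(s[145:255,140:290],None,fx=5,fy=5,interpolation=2))
cv2.imwrite('pics/t1.png',cv2.resize(t[185:290,145:305],None,fx=5,fy=5,interpolation=2))
E
```

```text
(no output)
```

View pics/s1.png

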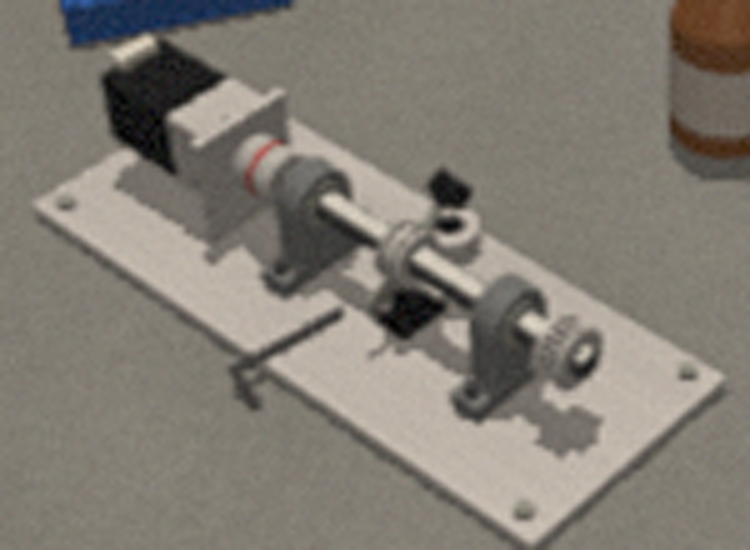

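View pics/t1.png

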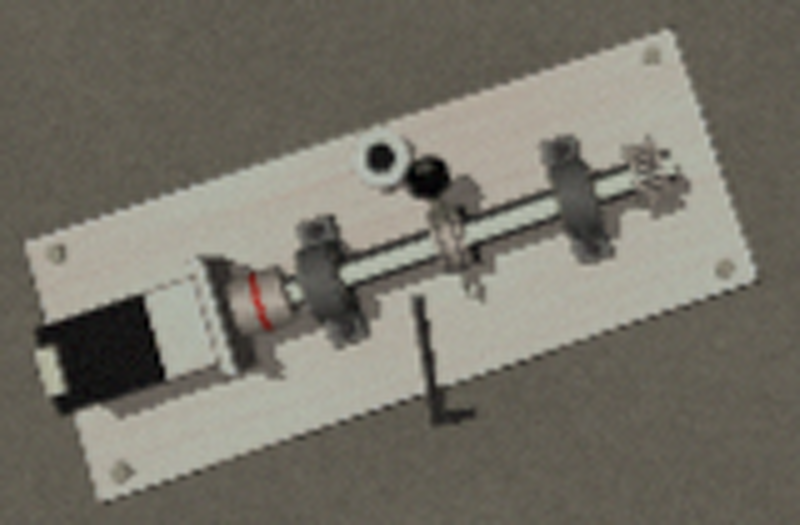

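```bash
cat > fit.py <<'E'
from h import *
from scipy.optimize import least_squares
ft=grab("top");fs=grab("side")
ct=np.array([[25,240],[670,30],[755,275],[100,502]],float);ct=(ct+.5)/5-.5+[145,185]
cs=np.array([[35,207],[725,380],[535,548]],float);cs=(cs+.5)/5-.5+[140,145]
# top order: (+x,+y),(+x,-y),(-x,-y),(-x,+y); side: left=(-x,+y)? right=(+x,-y), bottom (-x,-y)
for P in [(ft,ct),(fs,cs)]:
    for c in P[1]: print(at_z(P[0],*c,12).round(1))
L=np.array([[90,230],[90,-230],[-90,-230],[-90,230]],float)
def W(p,l):
    c,s=np.cos(p[2]),np.sin(p[2]);return np.c_[p[0]+c*l[:,0]-s*l[:,1],p[1]+s*l[:,0]+c*l[:,1],np.full(len(l),12.)]
def r(p,m=3):
    o=[]
    if m&1:o.append((proj(ft,W(p,L))-ct).ravel())
    if m&2:o.append((proj(fs,W(p,L[[3,1,2]]))-cs).ravel())
    return np.concatenate(o)
for m in(1,2,3):
    q=least_squares(r,[430,60,.3],args=(m,));print(m,q.x.round(3),q.fun.round(1))
E
python3 fit.py
```

```text
[473.3 361.8  12. ]
[623.6 -68.1  12. ]
[ 460.1 -126.6   12. ]
[304.2 302.1  12. ]
[303.1 293.2  12. ]
[621.8 -75.9  12. ]
[ 456.3 -136.9   12. ]
1 [4.65437e+02 1.17299e+02 3.42000e-01] [-0.7  0.1  0.3 -1.1  0.9  0.7 -0.5  0.2]
2 [4.63296e+02 1.09777e+02 3.39000e-01] [-0.7 -0.5  1.  -0.1 -0.4  0.2]
3 [4.64850e+02 1.14876e+02 3.41000e-01] [ 0.   0.1  1.1 -0.8  1.6  1.   0.1  0.3 -0.8 -1.4  0.6 -1.4 -0.6 -1.2]
```

```bash
cat > tri.py <<'E'
from h import *
def tri(fs_,uv):
    A=[];b=[]
    for f,(u,v) in zip(fs_,uv):
        o,d=ray(f,u,v);d/=np.linalg.norm(d);M=np.eye(3)-np.outer(d,d);A.append(M);b.append(M@o)
    p=np.linalg.solve(sum(A),sum(b));e=np.linalg.norm(A[0]@p-b[0]);return p,e
E
python3 - <<'E'
from tri import *
ft=grab("top");fs=grab("side")
T=lambda a:((np.array(a)+.5)/5-.5+[145,185]);S=lambda a:((np.array(a)+.5)/5-.5+[140,145])
for n,a,b in[("knob",(428,177),(448,188)),("corner1",(670,30),(725,380)),("c2",(755,275),(535,548)),("c4",(100,502),(35,207)),("collar",(455,228),(405,248)),("hub",(650,170),(575,350))]:
    p,e=tri((ft,fs),(T(a),S(b)));print(n,p.round(1),round(e,1))
s=robot.sense();
import cv2
P=s["position"];print(proj(ft,P),proj(fs,P))
for f,n in((ft,"top"),(fs,"side")):
    im=f["image"][:,:,::-1].copy();u,v=proj(f,P)[0].astype(int);print(u,v)
    cv2.circle(im,(u,v),2,(0,0,255),1)
    u0=max(0,u-60);v0=max(0,v-70);cv2.imwrite(f"pics/tcp_{n}.png",cv2.resize(im[v0:v0+120,u0:u0+130],None,fx=4,fy=4))
E
```

```text
knob [517.2  87.9  90.5] 0.7
corner1 [625.4 -69.    4. ] 0.9
c2 [ 460.3 -128.     0.5] 0.4
c4 [304.  303.8   3.8] 1.1
collar [482.7  72.8  67.4] 4.3
hub [527.4 -53.6  64.3] 1.4
[[ 38.60124236 321.90900945]] [[89.64841094 98.9948393 ]]
38 321
89 98
```

```bash
python3 -c "
import cv2,numpy as np
a=cv2.imread('pics/tcp_top.png');b=cv2.imread('pics/tcp_side.png')
h=max(a.shape[0],b.shape[0]);p=lambda i:np.pad(i,((0,h-i.shape[0]),(0,0),(0,0)))
c=np.hstack([p(a),p(b)]);print(c.shape);cv2.imwrite('pics/tcpb.png',cv2.resize(c,(800,int(c.shape[0]*800/c.shape[1]))))"
```

```text
(480, 1040, 3)
```

View pics/tcpb.png

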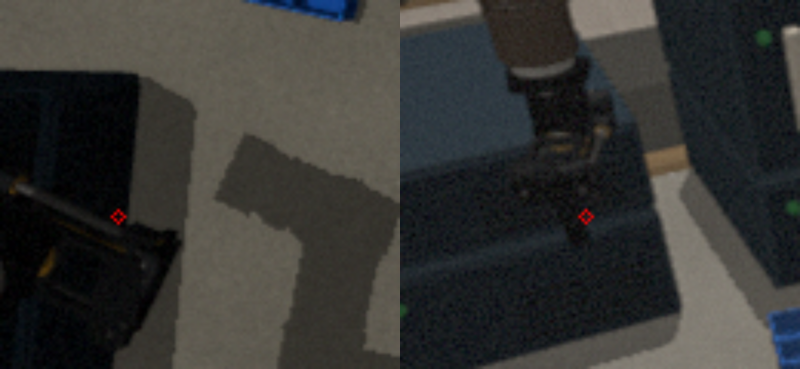

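```bash
python3 -m crank '[14.9,11.8,1.3,-8.26, 14.9,11.8,1.3,-8.26, 14.9,11.8,1.3,-8.26, 14.9,11.8,1.3,-8.26, 14.9,11.8,1.3,-8.26, 14.9,11.8,1.3,-8.26, 14.9,11.8,1.3,-8.26, 14.9,11.8,1.3,-8.26, 14.9,11.8,1.3,-8.26, 14.9,11.8,1.3,-8.26, 14.9,11.8,1.3,-8.26, 14.9,11.8,1.3,-8.26]' 45 10; python3 - <<'E'
from h import *
s=robot.sense();print(s)
E
```

```text
time: 1.3
position: [480.3, 146.5, 188.7]
ee_rot: [-0.0, 0.986, 0.169, 0.0]
wrist_force: [1.0, 1.7, -0.3]
width: 44.8
{'time': 1.3, 'joint_positions': array([ 6.19878929e-01,  2.04919243e-01, -3.39577385e-01, -6.82499497e-06,
       -1.02548897e+00,  1.29134499e+00]), 'dq': array([-1.04415477,  0.19961444,  0.16672235,  0.00449018,  0.04263451,
        1.03601003]), 'effort': array([  3.51187237, -30.49367666,  16.2014848 ,   3.65292326,
        -0.06997948,  -0.69105433]), 'position': array([480.27310143, 146.45886882, 188.73084279]), 'ee_rot': array([-1.78825203e-04,  9.85548793e-01,  1.69391301e-01,  3.63799136e-04]), 'wrist_force': array([ 0.99765566,  1.70230656, -0.33228956]), 'ft_torque': array([ 0.11965647, -0.0929419 , -0.03040976]), 'width': 44.75469932445515}
```

```bash
python3 -m crank '[0,0,0,0,0,0,0,0]'; python3 -m crank '[0.5,2.25,0.3,0,0.5,2.25,0.3,0,0.5,2.25,0.3,0,0.5,2.25,0.3,0]'; python3 - <<'E'
from h import *
s=robot.sense();print(s["position"],s["joint_positions"],s["ee_rot"])
for n in("top","side"):
    f=grab(n);im=f["image"][:,:,::-1].copy();u,v=proj(f,s["position"])[0];print(n,u,v)
    u0,v0=int(u)-50,int(v)-45
    im=cv2.resize(im[v0:v0+90,u0:u0+100],None,fx=7,fy=6.5*7/6.5,interpolation=2)
    x,y=(np.array([u-u0,v-v0])+.5)*7-.5
    cv2.drawMarker(im,(int(x),int(y)),(0,0,255),0,12);print(u0,v0);cv2.imwrite(f"pics/hov_{n}.png",im[:600])
E
```

```text
time: 1.47
position: [480.3, 146.2, 188.2]
ee_rot: [0.0, 0.986, 0.167, -0.0]
wrist_force: [-0.1, -0.1, -0.0]
width: 44.6
time: 1.8
position: [516.3, 89.9, 179.2]
ee_rot: [-0.0, 0.986, 0.169, -0.0]
wrist_force: [-0.1, -0.6, -0.1]
width: 45.1
[516.30607114  89.89773303 179.19141204] [ 4.82113158e-01  2.51703595e-01 -3.02594090e-01 -2.46765779e-04
 -1.01707512e+00  1.42827494e+00] [-1.12853430e-05  9.85630200e-01  1.68917186e-01 -3.06537452e-04]
top 227.1773243503909 219.26154241899062
177 174
side 227.46157484137396 159.3483023647808
177 114
```

View pics/hov_top.png

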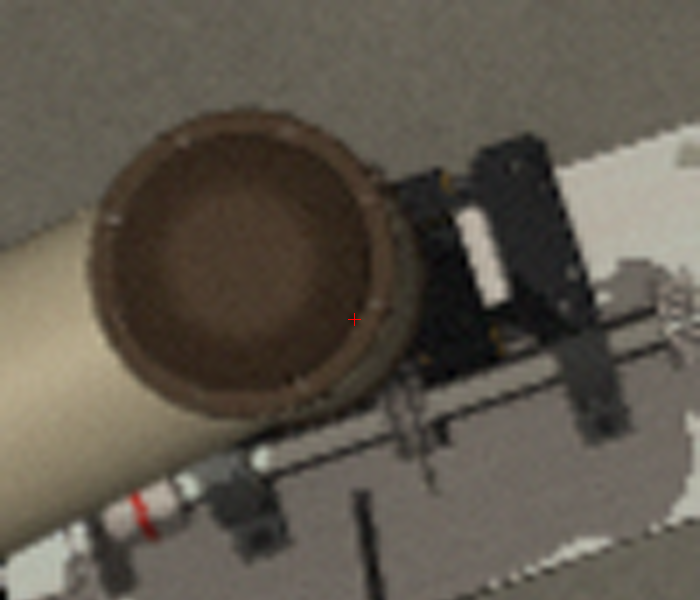

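View pics/hov_side.png

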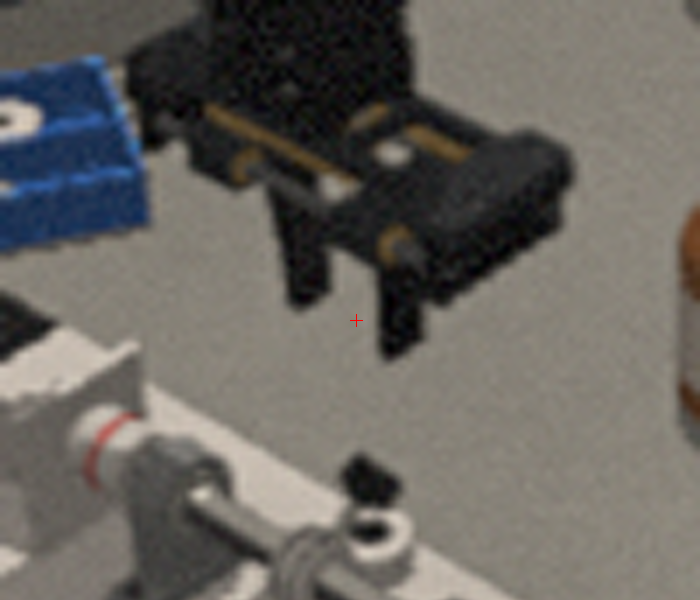

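```bash
python3 - <<'E'
from tri import *
ft=grab("top");fs=grab("side")
T=lambda a:((np.array(a)+.5)/5-.5+[145,185]);S=lambda a:((np.array(a)+.5)/5-.5+[140,145]-[-.6,1.1])
y=.341;X=np.array([np.cos(y),np.sin(y)]);Y=np.array([-X[1],X[0]])
for n,a,b in[("knob",(428,177),(448,188)),("corner1",(670,30),(725,380)),("c2",(755,275),(535,548)),("c4",(100,502),(35,207)),("collar",(453,226),(405,248)),("hub",(650,170),(575,350)),("blk1",(325,277),(310,195)),("blk2",(572,200),(510,310))]:
    p,e=tri((ft,fs),(T(a),S(b)));d=p[:2]-[466,115];print(n,p.round(1),round(e,1),"drive",(X@d).round(1),(Y@d).round(1))
for n,a,z in[("knob",(428,177),97),("collar",(455,222),80),("hub",(650,170),66),("blk1",(325,270),85),("blk2",(572,195),85)]:
    p=at_z(ft,*T(a),z);d=p[:2]-[466,115];print(n,p.round(1),"drive",(X@d).round(1),(Y@d).round(1))
for n,a,z in[("knob",(448,188),97),("collar",(405,235),80),("hub",(575,350),66),("c1",(725,380),12),("c2",(535,548),12)]:
    p=at_z(fs,*S(a),z);d=p[:2]-[466,115];print(n,p.round(1),"drive",(X@d).round(1),(Y@d).round(1))
E
```

```text
knob [517.9  87.1  95.2] 0.4 drive 39.6 -43.7
corner1 [625.9 -69.3   8.5] 2.1 drive 89.0 -227.1
c2 [ 461.3 -128.     4.6] 1.4 drive -85.7 -227.4
c4 [305.6 302.    9.4] 1.9 drive -88.6 229.9
collar [484.5  73.6  70.4] 3.6 drive 3.6 -45.2
hub [528.1 -53.8  68.5] 2.4 drive 2.1 -179.8
blk1 [452.7 153.4  68. ] 1.4 drive 0.3 40.6
blk2 [509.1  -4.7  69.5] 3.6 drive 0.6 -127.2
knob [517.5  87.1  97. ] drive 39.2 -43.5
collar [490.2  70.5  80. ] drive 7.9 -50.0
hub [526.  -52.9  66. ] drive 0.4 -178.3
blk1 [458.7 150.8  85. ] drive 5.1 36.2
blk2 [508.5  -3.   85. ] drive 0.6 -125.4
knob [517.4  85.   97. ] drive 38.4 -45.5
collar [482.4  76.   80. ] drive 2.4 -42.2
hub [531.6 -52.4  66. ] drive 5.8 -179.7
c1 [625.9 -72.8  12. ] drive 87.9 -230.5
c2 [ 459.7 -134.1   12. ] drive -89.3 -232.7
```

```bash
python3 - <<'E'
from h import *
from scipy.ndimage import map_coordinates
ft=grab("top");fs=grab("side")
y=.341;X=np.array([np.cos(y),np.sin(y),0]);Y=np.array([-X[1],X[0],0]);C=np.array([481.6,73.8,66.])
for f,n,off in((ft,"top",(0,0)),(fs,"side",(-.6,1.1))):
    im=cv2.imread(f"pics/{n}0.png").astype(float)
    o=-f["world_to_cam"][:3,:3].T@f["world_to_cam"][:3,3]
    v=o-C;v-=Y*(v@Y);v/=np.linalg.norm(v);w=np.cross(Y,v); # perpendicular to view, across shaft
    print(n,"view elev angle from vertical toward +x (deg)",np.degrees(np.arctan2(v@X,v[2])),"across",(w@X).round(2),w[2].round(2))
    for lo,hi in((22,62),(-62,-22)):
        t=np.arange(lo,hi,1.);a=np.arange(-18,18.1,1)
        prof=[]
        for s in a:
            uv=proj(f,C+t[:,None]*Y+s*w)+off
            prof.append(np.mean([map_coordinates(im[:,:,c],[uv[:,1],uv[:,0]],order=1).mean() for c in range(3)]))
        print(lo,[f"{s:.0f}:{p:.0f}" for s,p in zip(a,prof)])
E
```

```text
top view elev angle from vertical toward +x (deg) -1.437440503164984 across 1.0 0.03
22 ['-18:100', '-17:97', '-16:95', '-15:94', '-14:90', '-13:82', '-12:71', '-11:63', '-10:66', '-9:83', '-8:110', '-7:137', '-6:155', '-5:165', '-4:170', '-3:173', '-2:174', '-1:174', '0:172', '1:164', '2:149', '3:127', '4:103', '5:81', '6:68', '7:68', '8:83', '9:105', '10:129', '11:146', '12:157', '13:162', '14:164', '15:165', '16:165', '17:165', '18:165']
-62 ['-18:102', '-17:98', '-16:96', '-15:94', '-14:90', '-13:82', '-12:71', '-11:64', '-10:67', '-9:85', '-8:113', '-7:139', '-6:156', '-5:165', '-4:170', '-3:172', '-2:174', '-1:174', '0:172', '1:165', '2:152', '3:130', '4:105', '5:83', '6:70', '7:70', '8:85', '9:107', '10:130', '11:146', '12:155', '13:160', '14:161', '15:161', '16:159', '17:158', '18:158']
side view elev angle from vertical toward +x (deg) -37.08677858298994 across 0.8 0.6
22 ['-18:95', '-17:95', '-16:96', '-15:96', '-14:94', '-13:92', '-12:88', '-11:81', '-10:72', '-9:61', '-8:53', '-7:48', '-6:48', '-5:54', '-4:66', '-3:83', '-2:105', '-1:128', '0:150', '1:170', '2:184', '3:191', '4:194', '5:194', '6:191', '7:185', '8:177', '9:169', '10:163', '11:160', '12:161', '13:164', '14:167', '15:168', '16:170', '17:171', '18:172']
-62 ['-18:69', '-17:70', '-16:73', '-15:79', '-14:86', '-13:94', '-12:99', '-11:100', '-10:94', '-9:82', '-8:67', '-7:55', '-6:50', '-5:53', '-4:63', '-3:80', '-2:101', '-1:125', '0:148', '1:168', '2:182', '3:190', '4:193', '5:192', '6:190', '7:184', '8:175', '9:164', '10:153', '11:144', '12:138', '13:135', '14:134', '15:133', '16:133', '17:134', '18:135']
```

```bash
python3 -m crank '[0,0.13,2.2,0,0,0.13,2.2,0,0,0.13,2.2,0]'; python3 - <<'E'
from h import *
f=grab("side");crop(f,195,135,265,205,8,"pics/s2.png")
E
```

```text
time: 2.35
position: [513.7, 85.1, 108.9]
ee_rot: [0.001, 0.986, 0.169, -0.005]
wrist_force: [-0.4, -1.2, -0.7]
width: 44.8
```

View pics/s2.png

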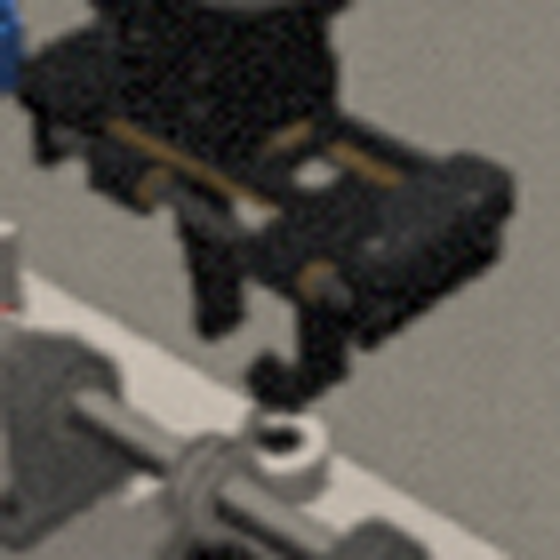

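```bash
python3 -m crank '[0.08,0.03,0.97,0,0.08,0.03,0.97,0,0.08,0.03,0.97,0,0.08,0.03,0.97,0]'; python3 - <<'E'
from h import *
s=robot.sense();print(s["wrist_force"],s["ft_torque"],s["joint_positions"])
f=grab("side");crop(f,195,135,265,205,8,"pics/s3.png")
E
```

```text
time: 2.73
position: [521.3, 86.5, 86.4]
ee_rot: [-0.0, 0.986, 0.17, 0.001]
wrist_force: [-0.4, 0.2, 0.4]
width: 45.0
[-0.42474603  0.15692565  0.43139203] [-0.04553859 -0.00369366 -0.00786793] [ 4.72096170e-01  3.65205112e-01 -4.11100041e-01  9.09355061e-04
 -7.91671376e-01  1.43902895e+00]
```

View pics/s3.png

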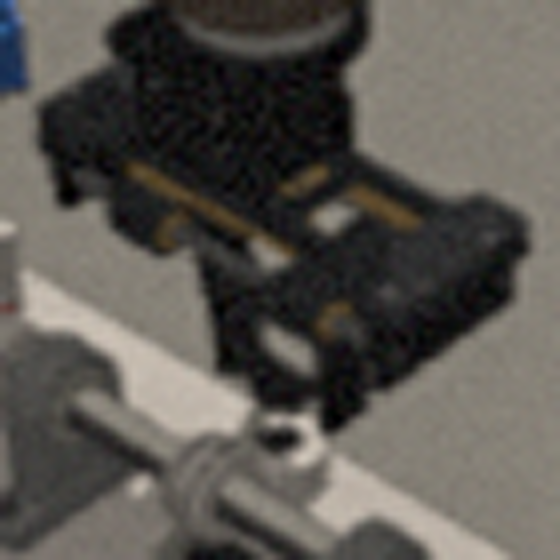

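```bash
python3 -m crank '[0,0,0,0,0,0,0,0,0,0,0,0]'; python3 -m crank '[-0.07,0,0.1,0,-0.07,0,0.1,0,-0.07,0,0.1,0,-0.07,0,0.1,0,-0.07,0,0.1,0,-0.07,0,0.1,0]' 15 6;python3 -m crank '[0,0,0,0,0,0,0,0,0,0,0,0]'; python3 - <<'E'
from h import *
s=robot.sense();print(s["wrist_force"],s["ft_torque"],s["position"])
f=grab("side");crop(f,195,135,265,205,8,"pics/s4.png")
E
```

```text
time: 3.03
position: [520.5, 86.1, 85.3]
ee_rot: [-0.0, 0.986, 0.169, 0.001]
wrist_force: [0.3, 0.5, -0.2]
width: 44.8
time: 3.53
position: [518.0, 86.0, 81.3]
ee_rot: [-0.0, 0.986, 0.169, -0.0]
wrist_force: [-1.8, 4.4, 0.5]
width: 25.7
time: 3.78
position: [518.0, 86.0, 81.3]
ee_rot: [-0.0, 0.986, 0.169, -0.0]
wrist_force: [-2.8, 4.7, 0.1]
width: 25.4
[-2.79286508  4.69989808  0.14969734] [1.39534235 0.70100085 0.04131235] [518.0207191   85.96672383  81.29501735]
```

View pics/s4.png

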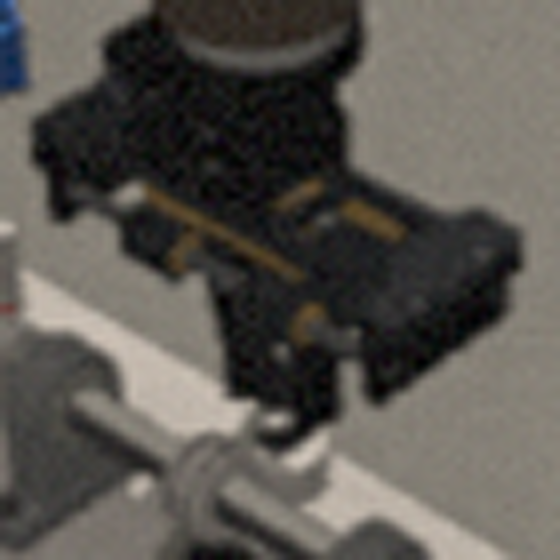

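```bash
python3 -m crank '[0,-0.05,0,0,0,-0.05,0,0,0,-0.05,0,0]'; python3 -m crank '[0,-0.05,0,0,0,-0.05,0,0,0,-0.05,0,0]'; 
```

```text
time: 4.08
position: [517.9, 86.5, 81.4]
ee_rot: [0.0, 0.986, 0.169, 0.0]
wrist_force: [-0.8, -0.0, -0.6]
width: 25.8
time: 4.33
position: [517.8, 87.2, 81.6]
ee_rot: [0.001, 0.986, 0.169, 0.0]
wrist_force: [2.4, -4.4, -0.2]
width: 25.6
```

```bash
python3 -m crank '[0,0.05,0,0, -0.11,0.05,-0.13,0, -0.23,0.05,-0.24,0, -0.36,0.05,-0.34,0, -0.5,0.05,-0.42,0, -0.65,0.05,-0.49,0, -0.8,0.05,-0.55,0, -0.95,0.05,-0.59,0]' - 6; python3 -c "
from station import robot
s=robot.sense();print(s['wrist_force'],s['ft_torque'],s['position'])"; python3 -m crank '[-0.15,0,-0.02,0,-0.3,0,-0.02,0,-0.47,0,-0.02,0,-0.47,0,-0.02,0,-0.47,0,-0.02,0,-0.47,0,-0.02,0]'; python3 - <<'E'
from h import *
s=robot.sense();print(s["wrist_force"],s["ft_torque"],s["position"])
f=grab("side");crop(f,185,130,255,200,8,"pics/s5.png")
E
```

```text
time: 5.0
position: [491.4, 77.4, 100.2]
ee_rot: [-0.0, 0.986, 0.17, 0.001]
wrist_force: [3.2, -0.3, 2.5]
width: 25.5
[ 3.24751233 -0.2841043   2.50569546] [-0.01155147 -1.09592465 -0.03045142] [491.38724586  77.39132313 100.1951317 ]
time: 5.5
position: [476.7, 72.1, 100.4]
ee_rot: [0.0, 0.986, 0.169, -0.001]
wrist_force: [-0.6, -0.4, 7.6]
width: 25.7
[-0.59886123 -0.44090108  7.64857937] [-0.07192498 -0.08266962  0.01833736] [476.67503894  72.09269082 100.39493363]
```

View pics/s5.png

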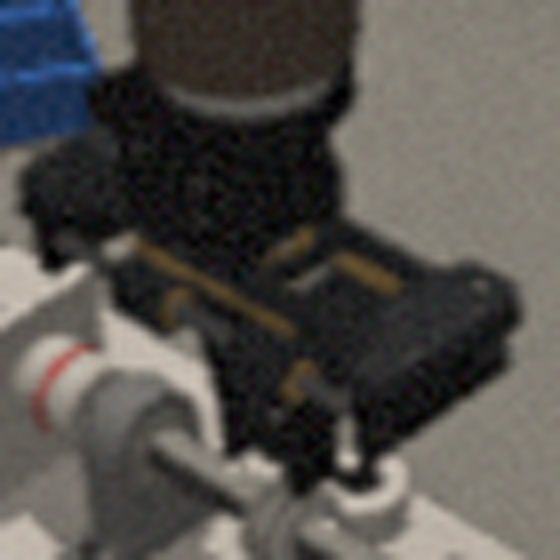

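```bash
cat > s.py <<'E'
from station import robot
s=robot.sense();print("F",s['wrist_force'].round(2),"M",s['ft_torque'].round(3),"P",s['position'].round(1),"q6 %.3f"%s['joint_positions'][5])
E
python3 -m crank '[0,0,0.03,0,0,0,0.03,0,0,0,0.03,0]' 32 5; python3 s.py;python3 -m crank '[0,0,0,0,0,0,0,0,0,0,0,0]' 15 30; python3 s.py
python3 -m crank '[0,0,0.003,1,0,0,0.006,2,0,0,0.009,3,0,0,0.012,4]';python3 s.py
python3 -m crank '[0,0,0.003,1,0,0,0.006,2,0,0,0.009,3,0,0,0.012,4]';python3 s.py
```

```text
time: 5.8
position: [475.5, 71.7, 97.8]
ee_rot: [0.0, 0.986, 0.169, -0.002]
wrist_force: [0.3, 0.2, -1.2]
width: 31.3
F [ 0.33  0.22 -1.19] M [-0.07  -0.04   0.018] P [475.5  71.7  97.8] q6 1.423
time: 6.05
position: [476.7, 72.1, 98.2]
ee_rot: [0.0, 0.986, 0.169, -0.001]
wrist_force: [-0.7, -0.3, -0.4]
width: 24.9
F [-0.66 -0.27 -0.41] M [-0.156  0.096 -0.048] P [476.7  72.1  98.2] q6 1.423
time: 6.38
position: [476.7, 73.0, 97.9]
ee_rot: [-0.0, 1.0, -0.007, -0.001]
wrist_force: [-2.3, 4.0, -0.0]
width: 25.0
F [-2.33  4.   -0.02] M [1.284 0.651 0.172] P [476.7  73.   97.9] q6 1.070
time: 6.72
position: [477.0, 73.9, 97.6]
ee_rot: [-0.001, 0.984, -0.18, -0.001]
wrist_force: [-2.5, 8.6, -1.7]
width: 25.0
F [-2.51  8.56 -1.66] M [2.15  0.872 0.165] P [477.   73.9  97.6] q6 0.721
```

```bash
python3 -m crank '[0,0,0,0,0,0,0,0,0,0,0,0]' 32 5; python3 s.py;python3 -m crank '[0,0,0,0,0,0,0,0,0,0,0,0]' 15 30; python3 s.py

```

```text
time: 6.97
position: [477.5, 72.3, 98.0]
ee_rot: [0.0, 0.984, -0.178, -0.0]
wrist_force: [-0.3, 1.2, 0.2]
width: 31.5
F [-0.33  1.17  0.19] M [0.021 0.014 0.006] P [477.5  72.3  98. ] q6 0.726
time: 7.22
position: [478.0, 73.2, 98.2]
ee_rot: [-0.001, 0.984, -0.178, 0.0]
wrist_force: [-0.5, 4.7, -1.2]
width: 25.4
F [-0.52  4.67 -1.18] M [1.266 0.252 0.042] P [478.   73.2  98.2] q6 0.725
```

```bash
python3 -m crank '[0,-0.05,0,0,0,-0.05,0,0,0,-0.05,0,0]';  python3 s.py
python3 -m crank '[0,0,0.003,1,0,0,0.006,2,0,0,0.009,3,0,0,0.012,4,0,0,0.015,5,0,0,0.018,6]';python3 s.py
```

```text
time: 7.47
position: [477.9, 73.6, 98.2]
ee_rot: [0.0, 0.984, -0.178, -0.0]
wrist_force: [-0.9, -0.3, 2.7]
width: 25.0
F [-0.91 -0.29  2.66] M [0.002 0.279 0.058] P [477.9  73.6  98.2] q6 0.723
time: 7.97
position: [478.3, 74.1, 97.7]
ee_rot: [-0.0, 0.904, -0.428, 0.0]
wrist_force: [-1.1, 2.8, 2.0]
width: 24.9
F [-1.14  2.8   2.02] M [0.714 0.305 0.13 ] P [478.3  74.1  97.7] q6 0.195
```

```bash
python3 -m crank '[0,0,0.003,1,0,0,0.006,2,0,0,0.009,3,0,0,0.012,4,0,0,0.015,5,0,0,0.018,6]';python3 s.py
python3 -m crank '[0,0,0.003,1,0,0,0.006,2,0,0,0.009,3]';python3 s.py;python3 -m crank '[0,0,0.003,1,0,0,0.006,2,0,0,0.009,3]';python3 s.py
```

```text
time: 8.47
position: [478.9, 74.5, 97.3]
ee_rot: [-0.001, 0.762, -0.648, 0.0]
wrist_force: [0.1, 3.6, -0.3]
width: 25.2
F [ 0.13  3.6  -0.28] M [ 0.92  -0.035  0.129] P [478.9  74.5  97.3] q6 -0.328
time: 8.72
position: [479.2, 74.6, 97.0]
ee_rot: [0.001, -0.671, 0.742, -0.0]
wrist_force: [0.5, 1.6, -0.5]
width: 24.9
F [ 0.47  1.64 -0.53] M [ 0.798 -0.354  0.146] P [479.2  74.6  97. ] q6 -0.590
time: 8.97
position: [479.5, 74.5, 96.8]
ee_rot: [0.002, -0.568, 0.823, -0.0]
wrist_force: [2.0, 1.0, -0.6]
width: 24.9
F [ 2.02  1.04 -0.57] M [ 0.457 -0.663  0.166] P [479.5  74.5  96.8] q6 -0.852
```

```bash
for i in 1; do python3 -m crank '[0,0,0.003,1,0,0,0.006,2,0,0,0.009,3,0,0,0.012,4]';python3 s.py; done
python3 -m crank '[0,0,0.003,1,0,0,0.006,2,0,0,0.009,3]';python3 s.py;python3 -m crank '[0,0,0.003,1,0,0,0.006,2,0,0,0.009,3]';python3 s.py
```

```text
time: 9.3
position: [479.7, 74.2, 96.4]
ee_rot: [0.002, -0.417, 0.909, -0.0]
wrist_force: [3.0, 0.6, -0.7]
width: 25.3
F [ 2.96  0.55 -0.74] M [-0.046 -1.042  0.14 ] P [479.7  74.2  96.4] q6 -1.201
time: 9.55
position: [479.7, 73.8, 96.2]
ee_rot: [0.002, -0.295, 0.956, -0.0]
wrist_force: [4.3, -1.1, -1.6]
width: 25.2
F [ 4.28 -1.14 -1.58] M [-0.475 -1.2    0.147] P [479.7  73.8  96.2] q6 -1.463
time: 9.8
position: [479.7, 73.5, 95.9]
ee_rot: [0.002, -0.168, 0.986, -0.0]
wrist_force: [4.2, -2.5, -0.6]
width: 25.2
F [ 4.24 -2.52 -0.63] M [-0.798 -1.279  0.098] P [479.7  73.5  95.9] q6 -1.725
```

```bash
python3 -m crank '[0,0,0,0,0,0,0,0,0,0,0,0]' 32 5; python3 s.py; python3 -m crank '[0,0,0,0,0,0,0,0,0,0,0,0]' 15 30; python3 s.py
python3 -m crank '[0,0,0.003,1,0,0,0.006,2,0,0,0.009,3]';python3 s.py;python3 -m crank '[0,0,0.003,1,0,0,0.006,2,0,0,0.009,3]';python3 s.py
```

```text
time: 10.05
position: [477.7, 73.7, 95.3]
ee_rot: [-0.0, -0.17, 0.985, 0.0]
wrist_force: [-0.1, 0.7, -0.3]
width: 31.1
F [-0.14  0.71 -0.34] M [ 0.073 -0.162  0.017] P [477.7  73.7  95.3] q6 -1.719
time: 10.3
position: [478.0, 73.2, 95.6]
ee_rot: [-0.0, -0.17, 0.986, -0.001]
wrist_force: [1.4, -4.7, 0.8]
width: 25.3
F [ 1.39 -4.66  0.76] M [-1.175 -0.509 -0.027] P [478.   73.2  95.6] q6 -1.720
time: 10.55
position: [478.0, 73.3, 95.3]
ee_rot: [-0.0, -0.038, 0.999, -0.0]
wrist_force: [1.0, -4.7, 0.6]
width: 24.8
F [ 0.96 -4.7   0.57] M [-0.862 -0.472  0.121] P [478.   73.3  95.3] q6 -1.986
time: 10.8
position: [478.2, 73.5, 95.2]
ee_rot: [0.0, 0.093, 0.996, -0.0]
wrist_force: [1.0, -3.5, 0.3]
width: 25.1
F [ 1.03 -3.55  0.31] M [-0.767 -0.558  0.114] P [478.2  73.5  95.2] q6 -2.248
```

```bash
python3 -m crank '[0,0,0,0,0,0,0,0,0,0,0,-1,0,0,0,-15,0,0,0,-15,0,0,0,-15,0,0,0,-15,0,0,0,-15,0,0,0,-15,0,0,0,-15,0,0,0,-15,0,0,0,-15]' 42 5; python3 -m crank '[0,0,0,-15,0,0,0,-15,0,0,0,-15,0,0,0,-15,0,0,0,-15,0,0,0,-15,0,0,0,-15,0,0,0,-15,0,0,0,-15,0,0,0,-15,0,0,0,-15,0,0,0,-15]' ; python3 -m crank '[0,0,0,-12,0,0,0,-12,0,0,0,-12,0,0,0,-12,0,0,0,-12,0,0,0,-12,0,0,0,-12,0,0,0,-12,0,0,0,-12,0,0,0,-12,0,0,0,-12]'; python3 s.py
python3 - <<'E'
from h import *
f=grab("side");crop(f,185,130,255,200,8,"pics/s6.png")
E
```

```text
time: 11.8
position: [478.0, 74.4, 94.9]
ee_rot: [0.0, -0.496, 0.868, 0.0]
wrist_force: [0.2, -0.4, -0.7]
width: 41.9
time: 12.8
position: [478.0, 74.3, 94.9]
ee_rot: [-0.0, 0.921, -0.39, -0.0]
wrist_force: [-0.0, 0.5, -0.6]
width: 42.1
time: 13.72
position: [478.1, 74.1, 95.0]
ee_rot: [-0.0, 0.993, 0.121, 0.0]
wrist_force: [0.0, 0.3, 0.1]
width: 41.9
F [0.05 0.34 0.12] M [-0.076 -0.025  0.053] P [478.1  74.1  95. ] q6 1.322
```

View pics/s6.png

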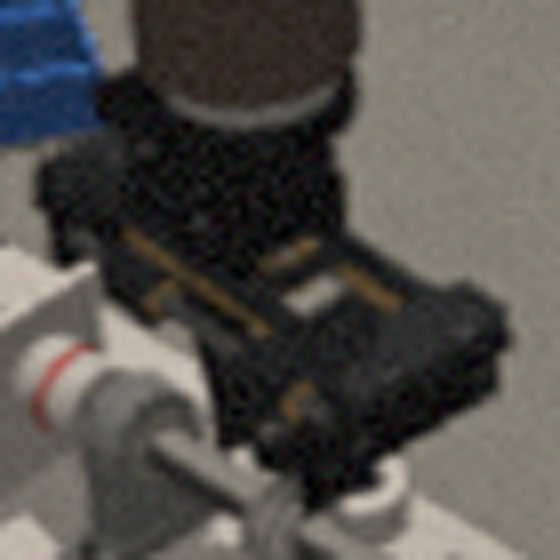

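```bash
python3 -m crank '[0,0.03,-0.05,-1.1,0,0.03,-0.05,-1.1]'; python3 -m crank '[0,0,0,0,0,0,0,0,0,0,0,0,0,0,0,0]' 15 30; python3 s.py
python3 -m crank '[0,0,0.003,1,0,0,0.006,2,0,0,0.009,3]';python3 s.py;python3 -m crank '[0,0,0.003,1,0,0,0.006,2,0,0,0.009,3]';python3 s.py
```

```text
time: 13.93
position: [478.4, 73.1, 96.7]
ee_rot: [-0.0, 0.986, 0.169, 0.0]
wrist_force: [0.7, -0.4, 0.7]
width: 42.3
time: 14.27
position: [478.3, 72.8, 96.5]
ee_rot: [0.0, 0.986, 0.168, -0.0]
wrist_force: [0.3, -1.5, -0.6]
width: 25.2
F [ 0.33 -1.5  -0.63] M [-0.457 -0.233  0.001] P [478.3  72.8  96.5] q6 1.421
time: 14.52
position: [478.3, 72.8, 96.4]
ee_rot: [0.0, 0.999, 0.037, -0.0]
wrist_force: [-0.3, -1.5, 1.2]
width: 25.2
F [-0.26 -1.47  1.21] M [-0.105  0.117  0.159] P [478.3  72.8  96.4] q6 1.156
time: 14.77
position: [478.3, 73.0, 96.2]
ee_rot: [0.0, 0.996, -0.094, 0.0]
wrist_force: [-0.4, 0.1, 2.3]
width: 25.1
F [-0.44  0.1   2.27] M [0.107 0.215 0.197] P [478.3  73.   96.2] q6 0.894
```

```bash
for k in 1 2; do python3 s.py >/dev/null; done; python3 -m crank '[0,0,0.003,1,0,0,0.006,2]';python3 s.py;python3 -m crank '[0,0,0.003,1,0,0,0.006,2]';python3 s.py;python3 -m crank '[0,0,0.003,1,0,0,0.006,2]';python3 s.py
```

```text
time: 14.93
position: [478.4, 73.1, 96.1]
ee_rot: [-0.0, 0.984, -0.181, 0.0]
wrist_force: [-0.8, 1.1, 2.6]
width: 24.9
F [-0.84  1.14  2.62] M [0.219 0.274 0.197] P [478.4  73.1  96.1] q6 0.719
time: 15.1
position: [478.6, 73.2, 96.1]
ee_rot: [-0.0, 0.964, -0.266, 0.0]
wrist_force: [-0.6, -0.6, 3.1]
width: 25.4
F [-0.6  -0.57  3.05] M [0.254 0.221 0.123] P [478.6  73.2  96.1] q6 0.545
time: 15.27
position: [478.8, 73.2, 96.0]
ee_rot: [-0.0, 0.937, -0.348, 0.001]
wrist_force: [-1.4, -0.5, 2.4]
width: 25.4
F [-1.39 -0.54  2.44] M [0.237 0.099 0.292] P [478.8  73.2  96. ] q6 0.370
```

```bash
python3 -m crank '[0,0,0.003,1]';python3 s.py;python3 -m crank '[0,0,0.003,0.6]';python3 s.py
```

```text
time: 15.35
position: [478.5, 73.2, 96.0]
ee_rot: [-0.0, 0.921, -0.389, 0.0]
wrist_force: [0.1, 1.4, 3.3]
width: 25.0
F [0.11 1.44 3.26] M [0.484 0.143 0.231] P [478.5  73.2  96. ] q6 0.283
time: 15.43
position: [478.6, 73.3, 95.9]
ee_rot: [-0.0, 0.911, -0.413, 0.0]
wrist_force: [-0.7, 1.4, 3.6]
width: 25.2
F [-0.69  1.36  3.6 ] M [0.581 0.283 0.236] P [478.6  73.3  95.9] q6 0.231
```

```bash
cat > sx.py <<'E'
from station import robot
import numpy as np
s=robot.sense();y=.3386;X=np.array([np.cos(y),np.sin(y)]);Y=np.array([-X[1],X[0]])
F=s['wrist_force'];P=s['position'];d=P[:2]-[481.6,73.8]
print("x %.2f y %.2f z %.2f  Fx %.2f Fy %.2f Fz %.2f Mz %.3f"%(X@d,Y@d,P[2],X@F[:2],Y@F[:2],F[2],s['ft_torque'][2]))
E
python3 -m crank '[0,0,-0.003,-1,0,0,-0.006,-2,0,0,-0.009,-3,0,0,-0.009,-3]' >/dev/null;python3 sx.py
for i in 1 2 3; do python3 -m crank '[0.012,-0.031,0,0,0.012,-0.031,0,0]' >/dev/null;python3 sx.py; done

```

```text
x -3.23 y 0.49 z 95.99  Fx -0.79 Fy 1.92 Fz 3.56 Mz 0.123
x -3.11 y 0.47 z 95.96  Fx -4.14 Fy 0.37 Fz 7.30 Mz 0.126
x -2.92 y 0.50 z 95.96  Fx -4.33 Fy 0.80 Fz 8.02 Mz 0.133
x -2.74 y 0.52 z 95.94  Fx -5.59 Fy -0.24 Fz 9.05 Mz 0.187
```

```bash
python3 -m crank '[0,0,0,0,0,0,0,0,0,0,0,0,-0.06,0.08,0,-10.6,-0.06,0.08,0,-10.6,-0.06,0.08,0,-10.6,-0.06,0.08,0,-10.6,-0.06,0.08,0,-10.6,-0.06,0.08,0,-10.6,-0.06,0.08,0,-10.6,-0.06,0.08,0,-10.6,-0.06,0.08,0,-10.6]' 34 5;python3 sx.py; python3 -m crank '[0,0,0,0,0,0,0,0,0,0,0,0,0,0,0,0]' 15 6; python3 sx.py

```

```text
time: 17.27
position: [478.8, 74.3, 95.6]
ee_rot: [-0.0, 0.986, 0.169, 0.001]
wrist_force: [0.5, 0.3, -0.2]
width: 34.2
x -2.42 y 1.42 z 95.62  Fx 0.59 Fy 0.10 Fz -0.22 Mz 0.005
time: 17.6
position: [478.3, 73.3, 95.6]
ee_rot: [0.0, 0.986, 0.169, 0.0]
wrist_force: [2.5, -4.3, -1.0]
width: 25.8
x -3.23 y 0.63 z 95.64  Fx 0.89 Fy -4.92 Fz -0.96 Mz 0.049
```

```bash
python3 -m crank '[0,0.05,0,0,0,0.05,0,0]' >/dev/null; python3 sx.py
for i in 1 2 3 4; do python3 -m crank '[0.05,0,0,0,0.05,0,0,0]' >/dev/null;python3 sx.py; done

```

```text
x -3.20 y 0.02 z 95.76  Fx -1.49 Fy 0.59 Fz 0.78 Mz 0.003
x -2.78 y -0.07 z 95.68  Fx -3.17 Fy 2.15 Fz 5.34 Mz 0.016
x -1.88 y -0.11 z 95.58  Fx -4.13 Fy 1.69 Fz 5.81 Mz -0.087
x -0.82 y -0.09 z 95.42  Fx -4.28 Fy 2.01 Fz 5.56 Mz -0.017
x 0.32 y -0.07 z 95.17  Fx -4.50 Fy 2.55 Fz 3.89 Mz -0.051
```

```bash

python3 -m crank '[-0.1,0,0,0,-0.2,0,0,0,-0.2,0,0,0]' >/dev/null; python3 sx.py
for i in 1 2 3 4; do python3 -m crank '[-0.05,0,0,0,-0.05,0,0,0]' >/dev/null;python3 sx.py; done

```

```text
x -2.90 y -0.07 z 95.43  Fx 1.38 Fy 2.05 Fz -4.09 Mz 0.001
x -3.83 y -0.08 z 95.58  Fx 3.49 Fy 1.30 Fz -4.33 Mz -0.016
x -5.17 y -0.13 z 95.79  Fx 4.35 Fy 1.88 Fz -4.74 Mz -0.036
x -6.40 y -0.12 z 95.97  Fx 5.47 Fy 1.44 Fz -4.94 Mz 0.005
x -7.52 y -0.11 z 96.18  Fx 5.19 Fy 0.51 Fz -1.75 Mz -0.026
```

```bash
python3 -m crank '[0,0,0,0,0,0,0,0,0.13,0,0,0,0.13,0,0,9,0.13,0,0,18,0.13,0,0,18,0.13,0,0,18,0.13,0,0,18,0.13,0,0,18,0.13,0,0,18,0.13,0,0,18,0.13,0,0,18]' 38 5;python3 -m crank '[0,0,0,6,0,0,0,6,0,0,0,6,0,0,0,6]'; python3 sx.py; python3 s.py
```

```text
time: 20.35
position: [475.9, 71.1, 95.4]
ee_rot: [0.001, 0.923, -0.386, -0.001]
wrist_force: [0.1, 0.2, 0.6]
width: 37.7
time: 20.68
position: [475.9, 71.1, 95.4]
ee_rot: [0.001, 0.798, -0.602, -0.0]
wrist_force: [-0.3, -0.1, 0.0]
width: 37.8
x -6.22 y -0.66 z 95.44  Fx -0.33 Fy 0.06 Fz 0.01 Mz -0.033
F [-0.33 -0.05  0.01] M [ 0.084 -0.043 -0.033] P [475.9  71.1  95.4] q6 -0.208
```

```bash
python3 -m crank '[0,0,0,-0.7,0,0,0,-0.7,0,0,0,-0.7]' 30 10 ; python3 sx.py
for i in 1 2 3 4 5 6; do python3 -m crank '[0,-0.035,0,0,0,-0.035,0,0]' |grep wid;python3 sx.py; done

```

```text
time: 20.93
position: [476.1, 71.3, 95.5]
ee_rot: [0.001, 0.818, -0.575, -0.0]
wrist_force: [-0.5, 0.3, -0.7]
width: 31.6
x -5.99 y -0.56 z 95.48  Fx -0.34 Fy 0.41 Fz -0.73 Mz -0.024
width: 30.8
x -5.31 y -0.50 z 95.29  Fx -0.54 Fy 0.05 Fz 0.61 Mz 0.007
width: 30.0
x -4.39 y -0.41 z 95.17  Fx -2.42 Fy -0.90 Fz -0.05 Mz -0.019
width: 30.2
x -3.38 y -0.37 z 95.20  Fx -3.68 Fy 0.32 Fz 1.28 Mz 0.068
width: 30.0
x -2.31 y -0.36 z 95.25  Fx -4.08 Fy 0.97 Fz 1.36 Mz -0.010
width: 30.0
x -1.71 y -0.41 z 95.17  Fx -6.23 Fy 1.88 Fz 1.63 Mz -0.023
width: 30.0
x -1.18 y -0.40 z 95.07  Fx -6.84 Fy 1.95 Fz 2.21 Mz 0.029
```

```bash
python3 -m crank '[0,-0.035,0,0,0,-0.035,0,0]' |grep wid;python3 sx.py; python3 -m crank '[0,0.1,0,0,0,0.2,0,0,0,0.2,0,0]' |grep wid;python3 sx.py;
for i in 1 2 3 4 5 6; do python3 -m crank '[0,0.035,0,0,0,0.035,0,0]' |grep wid;python3 sx.py; done

```

```text
width: 30.0
x -0.86 y -0.47 z 94.95  Fx -6.99 Fy 0.32 Fz 3.64 Mz -0.086
width: 30.1
x -3.59 y -0.30 z 95.89  Fx -1.93 Fy 0.79 Fz -0.24 Mz -0.031
width: 30.0
x -4.21 y -0.28 z 95.99  Fx 0.15 Fy 0.36 Fz 0.02 Mz 0.054
width: 29.9
x -5.59 y -0.27 z 95.85  Fx -0.25 Fy 0.32 Fz -0.01 Mz 0.013
width: 29.9
x -7.19 y -0.33 z 95.67  Fx -0.18 Fy -0.07 Fz -0.20 Mz -0.046
width: 30.0
x -8.14 y -0.34 z 95.67  Fx 1.26 Fy 0.57 Fz 1.15 Mz -0.026
width: 29.8
x -8.78 y -0.32 z 95.83  Fx 1.57 Fy 0.73 Fz 0.33 Mz -0.094
width: 30.2
x -9.47 y -0.30 z 95.94  Fx 2.44 Fy -0.91 Fz -0.67 Mz 0.034
```

```bash
for i in 1 2 3 4 5 ; do python3 -m crank '[0,0.035,0,0,0,0.035,0,0]' |grep wid;python3 sx.py; done

```

```text
width: 29.9
x -10.24 y -0.28 z 96.06  Fx 4.54 Fy -0.59 Fz -0.29 Mz -0.039
width: 30.1
x -10.86 y -0.24 z 96.20  Fx 6.12 Fy -0.59 Fz -0.71 Mz -0.066
width: 30.0
x -11.36 y -0.20 z 96.31  Fx 5.66 Fy -0.26 Fz -1.86 Mz -0.092
width: 30.0
x -11.93 y -0.15 z 96.40  Fx 6.61 Fy 0.17 Fz -1.85 Mz -0.035
width: 29.6
x -12.58 y -0.07 z 96.49  Fx 7.96 Fy -0.20 Fz -2.75 Mz -0.052
```

```bash
python3 -m crank '[0,-0.06,0,0,0,-0.13,0,0,0,-0.2,0,0,0,-0.25,0,0,0,-0.25,0,0,0,-0.25,0,0]' 36 10|grep wid;python3 sx.py; 

```

```text
width: 35.6
x -9.40 y -0.52 z 95.03  Fx 0.97 Fy 0.35 Fz -0.01 Mz -0.054
```

```bash
python3 -m crank '[0,-0.097,0,0,0,-0.097,0,0,0,-0.097,0,0]'|grep wid;python3 sx.py; python3 -m crank '[0,0,0,0,0,0,0,0,0,0,0,0,0,0,0,0]' 26.5 5|grep wid;python3 sx.py; 
```

```text
width: 36.3
x -5.44 y -0.38 z 95.47  Fx 0.04 Fy -0.48 Fz -0.26 Mz -0.000
width: 27.7
x -6.40 y -0.40 z 95.24  Fx -1.52 Fy 0.70 Fz -0.33 Mz -0.006
```

```bash
python3 -m crank '[0,0,0,0,0,0,0,0,0,0,0,-1,0,0,0,-14,0,0,0,-14,0,0,0,-14,0,0,0,-14,0,0,0,-14,0,0,0,-14,0,0,0,-14,0,0,0,-14,0,0,0,-14]' 40 5|grep wid; python3 -m crank '[0,0,0,-8,0,0,0,-8,0,0,0,-8,0,0,0,-8,0,0,0,-8,0,0,0,-8,0,0,0,-8,0,0,0,-8,0,0,0,-8,0,0,0,-8]'; python3 sx.py; python3 s.py
```

```text
width: 40.2
time: 27.1
position: [476.8, 71.7, 95.6]
ee_rot: [-0.0, 0.942, 0.336, 0.0]
wrist_force: [-0.3, 0.1, -0.6]
width: 40.3
x -5.25 y -0.33 z 95.60  Fx -0.23 Fy 0.23 Fz -0.64 Mz 0.077
F [-0.3   0.14 -0.64] M [-0.083 -0.107  0.077] P [476.8  71.7  95.6] q6 1.768
```

```bash
python3 -m crank '[-0.031,-0.011,0,0,-0.031,-0.011,0,0,-0.031,-0.011,0,0]' |grep wid; python3 sx.py;  python3 -m crank '[0,0,0,0,0,0,0,0,0,0,0,0,0,0,0,0]' 15 30|grep wid; python3 sx.py; for i in 1 2 3 4; do python3 -m crank '[0,0,0.003,0.7,0,0,0.003,1.4]' |grep wid; python3 sx.py; done
```

```text
width: 40.1
x -6.44 y -0.35 z 95.54  Fx 0.59 Fy 0.13 Fz -0.16 Mz 0.047
width: 24.8
x -6.46 y -0.15 z 95.58  Fx -0.60 Fy 1.41 Fz 0.96 Mz 0.017
width: 24.9
x -6.46 y 0.05 z 95.54  Fx -1.68 Fy 3.83 Fz 0.89 Mz 0.221
width: 25.2
x -6.47 y 0.27 z 95.46  Fx -1.30 Fy 3.36 Fz 0.98 Mz 0.261
width: 25.1
x -6.36 y 0.46 z 95.44  Fx -1.27 Fy 4.12 Fz 2.84 Mz 0.288
width: 25.0
x -6.27 y 0.57 z 95.49  Fx -1.74 Fy 5.17 Fz 2.96 Mz 0.259
```

```bash
for i in 1 2 3 4 5 6; do python3 -m crank '[0,0,0.001,0.5]' >/dev/null; python3 sx.py; done; python3 s.py
```

```text
x -6.12 y 0.61 z 95.51  Fx -0.92 Fy 6.03 Fz 3.15 Mz 0.265
x -5.91 y 0.56 z 95.59  Fx -0.49 Fy 3.93 Fz 3.08 Mz 0.329
x -5.91 y 0.66 z 95.57  Fx -1.31 Fy 4.61 Fz 4.35 Mz 0.262
x -5.85 y 0.49 z 95.67  Fx -2.61 Fy 3.53 Fz 3.61 Mz 0.253
x -5.81 y 0.54 z 95.63  Fx -1.90 Fy 4.93 Fz 4.21 Mz 0.283
x -5.76 y 0.53 z 95.62  Fx -1.98 Fy 3.77 Fz 4.91 Mz 0.241
F [-3.12  2.9   4.91] M [0.774 0.728 0.241] P [476.   72.4  95.6] q6 1.017
```

```bash
python3 -m crank '[0,0,0,0,0,0,0,0]' - 50|grep wid; python3 sx.py; for i in 1 2 3 4 5; do python3 -m crank '[0,0,0,0.4]' >/dev/null; python3 sx.py; done; python3 s.py
```

```text
width: 25.0
x -5.71 y 0.35 z 95.61  Fx 0.69 Fy 3.64 Fz 4.68 Mz 0.139
x -5.54 y 0.35 z 95.66  Fx -0.88 Fy 5.47 Fz 6.98 Mz 0.229
x -5.47 y 0.45 z 95.63  Fx -0.04 Fy 7.07 Fz 4.48 Mz 0.277
x -5.37 y 0.42 z 95.63  Fx -0.58 Fy 7.05 Fz 4.38 Mz 0.222
x -5.39 y 0.48 z 95.62  Fx -1.68 Fy 5.49 Fz 4.41 Mz 0.217
x -5.26 y 0.54 z 95.64  Fx -0.84 Fy 5.92 Fz 3.19 Mz 0.248
F [-2.76  5.3   3.19] M [1.835 0.928 0.248] P [476.5  72.6  95.6] q6 0.844
```

```bash
for i in 1 2 3 4; do python3 -m crank '[0,0,0.002,0.8]' >/dev/null; python3 sx.py; done; python3 s.py
```

```text
x -5.21 y 0.59 z 95.59  Fx -0.28 Fy 7.52 Fz 5.75 Mz 0.262
x -4.90 y 0.58 z 95.59  Fx -1.87 Fy 6.92 Fz 5.09 Mz 0.337
x -4.75 y 0.68 z 95.55  Fx -3.04 Fy 8.48 Fz 5.78 Mz 0.314
x -4.57 y 0.62 z 95.57  Fx 0.67 Fy 6.52 Fz 2.55 Mz 0.334
F [-1.54  6.37  2.55] M [1.981 0.315 0.334] P [477.1  72.9  95.6] q6 0.563
```

```bash
python3 -m crank '[0,0,0,0,0,0,0,0,0,0,0,0,0,0,0,9,0,0,0,9,0,0,0,9,0,0,0,9,0,0,0,9,0,0,0,9,0,0,0,9,0,0,0,9]' 38 5; python3 s.py; python3 sx.py
```

```text
time: 30.68
position: [475.3, 70.7, 94.3]
ee_rot: [0.001, 0.795, -0.607, -0.0]
wrist_force: [0.0, -1.1, -0.3]
width: 38.0
F [ 0.02 -1.1  -0.32] M [ 0.084 -0.031  0.009] P [475.3  70.7  94.3] q6 -0.220
x -6.99 y -0.80 z 94.33  Fx -0.35 Fy -1.05 Fz -0.32 Mz 0.009
```

```bash
python3 -m crank '[0,0,0,-0.8,0,0,0,-0.8,0,0,0,-0.8]' |grep wid; python3 sx.py; python3 -m crank '[0,0,0,0,0,0,0,0,0,0,0,0,0,0,0,0]' 26 5|grep wid; python3 sx.py;python3 -m crank '[0,0,0,0,0,0,0,0]' |grep wid; python3 sx.py
```

```text
width: 38.1
x -6.65 y -0.60 z 94.56  Fx 0.18 Fy 0.44 Fz -1.44 Mz -0.000
width: 27.0
x -6.83 y -0.40 z 94.62  Fx -0.03 Fy -0.39 Fz 0.49 Mz -0.007
width: 26.7
x -6.73 y -0.35 z 94.61  Fx -0.73 Fy 0.41 Fz 0.11 Mz -0.014
```

```bash
for i in 1 2 3; do python3 -m crank '[0,-0.03,0,0,0,-0.03,0,0]' |grep wid;python3 sx.py; done; echo; python3 -m crank '[0,0.045,0,0,0,0.09,0,0,0,0.09,0,0]'|grep wid; python3 sx.py;for i in 1 2 3; do python3 -m crank '[0,0.03,0,0,0,0.03,0,0]' |grep wid;python3 sx.py; done;  python3 -m crank '[0,-0.045,0,0,0,-0.09,0,0,0,-0.09,0,0]'|grep wid; python3 sx.py
```

```text
width: 26.4
x -6.34 y -0.40 z 94.56  Fx -2.62 Fy -0.34 Fz 1.96 Mz -0.046
width: 26.2
x -5.47 y -0.42 z 94.52  Fx -2.79 Fy 0.90 Fz 0.96 Mz -0.019
width: 26.3
x -4.59 y -0.44 z 94.48  Fx -3.69 Fy 0.75 Fz 1.19 Mz 0.046

width: 26.0
x -5.51 y -0.37 z 94.76  Fx 1.02 Fy -1.65 Fz -3.36 Mz -0.063
width: 26.3
x -6.22 y -0.31 z 94.90  Fx 1.35 Fy -0.88 Fz -2.75 Mz 0.030
width: 26.1
x -7.05 y -0.30 z 95.08  Fx 2.00 Fy -1.29 Fz -3.83 Mz 0.022
width: 26.6
x -7.80 y -0.27 z 95.21  Fx 4.90 Fy -1.23 Fz -3.40 Mz -0.049
width: 26.4
x -7.02 y -0.41 z 95.03  Fx -1.05 Fy 0.29 Fz 2.59 Mz 0.007
```

```bash
python3 -m crank '[0,0,0,0,0,0,0,0,0,0,0,0]' 30 60; python3 sx.py; for i in 1 2 3 4 5; do python3 -m crank '[0,-0.03,0,0,0,-0.03,0,0]' |grep wid;python3 sx.py; done
```

```text
time: 33.18
position: [475.4, 71.3, 94.6]
ee_rot: [0.0, 0.816, -0.579, -0.0]
wrist_force: [0.0, -0.1, -0.1]
width: 29.6
x -6.67 y -0.35 z 94.64  Fx 0.02 Fy -0.06 Fz -0.14 Mz -0.030
width: 29.8
x -5.71 y -0.36 z 94.61  Fx -1.17 Fy -0.23 Fz 0.10 Mz -0.010
width: 30.1
x -5.21 y -0.38 z 94.44  Fx -0.78 Fy 0.25 Fz -0.20 Mz -0.005
width: 30.5
x -4.45 y -0.41 z 94.40  Fx -2.40 Fy 0.59 Fz -0.25 Mz 0.052
width: 30.0
x -3.65 y -0.42 z 94.45  Fx -3.18 Fy 0.82 Fz 0.07 Mz 0.012
width: 30.3
x -2.80 y -0.40 z 94.47  Fx -5.04 Fy 1.99 Fz 1.71 Mz -0.030
```

```bash
for i in 1 2 3 4 5 6 7 8; do python3 -m crank '[0,0.03,0,0,0,0.03,0,0]' >/dev/null;python3 sx.py; done; python3 - <<'E'
from h import *
f=grab("side");crop(f,185,130,255,200,8,"pics/s7.png")
E
```

```text
x -2.82 y -0.39 z 94.70  Fx -2.90 Fy -0.02 Fz 0.28 Mz -0.015
x -3.07 y -0.33 z 94.99  Fx -2.78 Fy 0.56 Fz 0.15 Mz -0.025
x -3.75 y -0.29 z 95.13  Fx -0.98 Fy 0.91 Fz 0.01 Mz -0.019
x -4.62 y -0.31 z 95.15  Fx 0.49 Fy -0.63 Fz -0.11 Mz -0.032
x -5.98 y -0.32 z 94.97  Fx -0.67 Fy 0.05 Fz -0.11 Mz -0.006
x -7.27 y -0.35 z 94.82  Fx 0.32 Fy -0.50 Fz -0.37 Mz -0.011
x -8.03 y -0.36 z 94.85  Fx 0.64 Fy 1.13 Fz -0.03 Mz -0.024
x -8.60 y -0.32 z 94.99  Fx 1.25 Fy -0.78 Fz 0.75 Mz 0.010
```

View pics/s7.png

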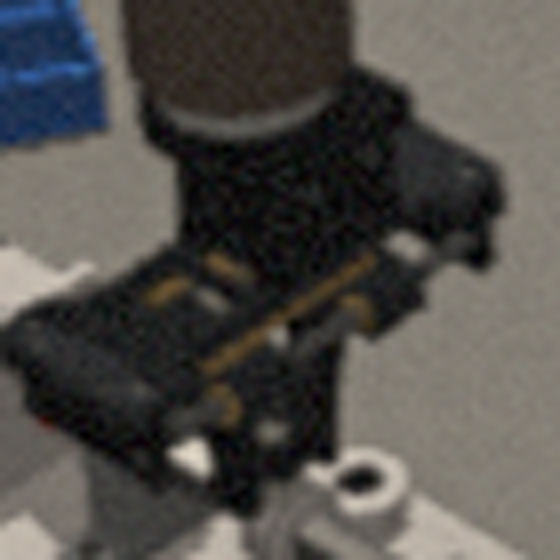

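```bash
python3 -m crank '[0,-0.07,0,0,0,-0.07,0,-1,0,-0.07,0,-14,0,-0.07,0,-14,0,-0.07,0,-14,0,-0.07,0,-14,0,-0.07,0,-14,0,-0.07,0,-14,0,-0.07,0,-14,0,-0.07,0,-14,0,-0.07,0,-14,0,-0.07,0,-14]' 40 5|grep wid; python3 -m crank '[0,0,0,-2,0,0,0,-2,0,0,0,-2]'|grep -v force; python3 sx.py
```

```text
width: 39.9
time: 36.65
position: [474.9, 71.1, 94.6]
ee_rot: [0.0, 0.997, 0.08, -0.0]
width: 40.1
x -7.19 y -0.36 z 94.62  Fx 0.06 Fy 0.78 Fz 0.06 Mz -0.017
```

```bash
python3 -m crank '[0.03,-0.012,0,0,0.03,-0.012,0,0,0.03,-0.012,0,0]' |grep wid; python3 -m crank '[0,0,0,0,0,0,0,0,0,0,0,0,0,0,0,0]' 15 55|grep wid; python3 sx.py; echo back; for i in 1 2 3 4 5; do python3 -m crank '[0,0,-0.003,-0.9]' >/dev/null; python3 sx.py; done; python3 s.py
```

```text
width: 39.6
width: 24.4
x -6.03 y -0.09 z 94.76  Fx 0.41 Fy 0.49 Fz 0.00 Mz -0.035
back
x -6.02 y -0.19 z 94.80  Fx -0.09 Fy -0.62 Fz -0.97 Mz -0.028
x -6.05 y -0.32 z 94.84  Fx -0.21 Fy -0.55 Fz -1.14 Mz -0.080
x -6.04 y -0.43 z 94.87  Fx 1.19 Fy -1.91 Fz -2.00 Mz -0.100
x -5.98 y -0.51 z 94.91  Fx 0.93 Fy -1.90 Fz -3.95 Mz -0.139
x -5.81 y -0.62 z 94.96  Fx 2.11 Fy -2.75 Fz -3.76 Mz -0.165
F [ 2.91 -1.89 -3.76] M [-1.05  -1.166 -0.165] P [476.3  71.3  95. ] q6 1.641
```

```bash
for i in 1 2 3 4 5 6 7 8 9 10 11 12; do python3 -m crank '[0,0,0.003,0.9]' >/dev/null; python3 sx.py; done; python3 s.py
```

```text
x -5.78 y -0.55 z 94.93  Fx 1.47 Fy -0.77 Fz -1.28 Mz 0.141
x -5.82 y -0.44 z 94.88  Fx 0.71 Fy 0.11 Fz -1.24 Mz 0.258
x -5.85 y -0.34 z 94.86  Fx 0.34 Fy -0.71 Fz -0.02 Mz 0.232
x -5.86 y -0.24 z 94.82  Fx 1.51 Fy 0.79 Fz -0.21 Mz 0.172
x -5.85 y -0.14 z 94.78  Fx -0.28 Fy 0.58 Fz 0.32 Mz 0.180
x -5.84 y -0.04 z 94.73  Fx -0.67 Fy 1.00 Fz 0.78 Mz 0.238
x -5.82 y 0.04 z 94.69  Fx 0.18 Fy 1.73 Fz 0.32 Mz 0.225
x -5.76 y 0.14 z 94.67  Fx -0.16 Fy 1.79 Fz 1.11 Mz 0.222
x -5.67 y 0.22 z 94.65  Fx -1.69 Fy 2.00 Fz 1.79 Mz 0.232
x -5.48 y 0.27 z 94.67  Fx -0.57 Fy 2.44 Fz 2.59 Mz 0.240
x -5.34 y 0.29 z 94.66  Fx -0.35 Fy 2.75 Fz 2.12 Mz 0.262
x -5.16 y 0.28 z 94.62  Fx -0.95 Fy 1.45 Fz 1.72 Mz 0.299
F [-1.38  1.05  1.72] M [0.843 0.184 0.299] P [476.6  72.4  94.6] q6 0.692
```

```bash
for i in 1 2 3 4 ; do python3 -m crank '[0,0,0.002,0.8]' >/dev/null; python3 sx.py; done; python3 s.py
```

```text
x -4.99 y 0.32 z 94.64  Fx 0.32 Fy 1.71 Fz 0.66 Mz 0.332
x -4.79 y 0.31 z 94.63  Fx 3.17 Fy -0.58 Fz 1.10 Mz 0.276
x -4.48 y 0.21 z 94.54  Fx 0.75 Fy -2.39 Fz 1.06 Mz 0.233
x -4.35 y 0.20 z 94.54  Fx 2.18 Fy 0.14 Fz 1.70 Mz 0.285
F [2.01 0.86 1.7 ] M [ 0.759 -0.651  0.285] P [477.4  72.5  94.5] q6 0.413
```

```bash
python3 -m crank '[0,0,0,0,0,0,0,0,0,0,0,-1,0,0,0,-15,0,0,0,-15,0,0,0,-15,0,0,0,-15,0,0,0,-15,0,0,0,-15,0,0,0,-15,0,0,0,-15,0,0,0,-15]' 40 5|grep wid; python3 -m crank '[0,0,0,-3,0,0,0,-3,0,0,0,-3]'|grep -v force; python3 sx.py
```

```text
width: 40.1
time: 40.23
position: [475.6, 71.4, 93.7]
ee_rot: [0.0, 0.919, 0.394, -0.0]
width: 39.8
x -6.40 y -0.24 z 93.69  Fx -0.04 Fy 0.28 Fz 0.28 Mz -0.006
```

```bash
python3 -m crank '[0,0,0,0,0,0,0,0,0,0,0,0,0,0,0,0]' 15 55|grep wid; python3 sx.py;for i in 1 2 3 4 5 6; do python3 -m crank '[0,0,0.003,0.9]' >/dev/null; python3 sx.py; done; python3 s.py
```

```text
width: 24.4
x -6.27 y 0.02 z 93.86  Fx -1.29 Fy 1.17 Fz 1.33 Mz -0.006
x -6.22 y 0.11 z 93.85  Fx -1.30 Fy 3.50 Fz 1.80 Mz 0.284
x -6.26 y 0.24 z 93.79  Fx -1.52 Fy 3.54 Fz 1.82 Mz 0.198
x -6.23 y 0.34 z 93.75  Fx -1.16 Fy 2.65 Fz 2.81 Mz 0.219
x -6.18 y 0.47 z 93.74  Fx -2.05 Fy 3.52 Fz 4.08 Mz 0.245
x -6.01 y 0.59 z 93.70  Fx -2.16 Fy 5.27 Fz 2.80 Mz 0.309
x -5.85 y 0.72 z 93.68  Fx -1.94 Fy 5.34 Fz 1.77 Mz 0.270
F [-3.6   4.39  1.77] M [1.547 1.206 0.27 ] P [475.8  72.5  93.7] q6 1.415
```

```bash
for i in 1 2 3 4 5 6; do python3 -m crank '[0,0,0.003,0.9]' >/dev/null; python3 sx.py; done; python3 s.py
```

```text
x -5.65 y 0.79 z 93.64  Fx -2.30 Fy 5.17 Fz 4.72 Mz 0.291
x -5.35 y 0.92 z 93.64  Fx -1.96 Fy 5.77 Fz 3.64 Mz 0.273
x -5.07 y 1.02 z 93.63  Fx -0.79 Fy 4.55 Fz 1.35 Mz 0.312
x -4.63 y 1.04 z 93.64  Fx 0.80 Fy 3.98 Fz 1.83 Mz 0.325
x -4.61 y 0.89 z 93.70  Fx -1.03 Fy 5.85 Fz 3.42 Mz 0.314
x -4.55 y 0.97 z 93.69  Fx 0.16 Fy 5.13 Fz 2.23 Mz 0.347
F [-1.55  4.9   2.23] M [1.889 0.47  0.347] P [477.   73.2  93.7] q6 0.944
```

```bash
python3 -m crank '[0,0,0,0,0,0,0,0,0,0,0,1,0,0,0,12.5,0,0,0,12.5,0,0,0,12.5,0,0,0,12.5,0,0,0,12.5,0,0,0,12.5,0,0,0,12.5,0,0,0,12.5,0,0,0,12.5]' 40 5|grep wid; python3 -m crank '[0,0,0,0.3,0,0,0,0.3,0,0,0,0.3]'|grep -v force; python3 sx.py; python3 -m crank '[0,0,0,0,0,0,0,0,0,0,0,0,0,0,0,0]' 26 5|grep wid; python3 sx.py;python3 -m crank '[0,0,0,0,0,0,0,0]' |grep wid; python3 sx.py
```

```text
width: 39.7
time: 42.82
position: [475.9, 71.5, 92.7]
ee_rot: [0.0, 0.811, -0.585, -0.0]
width: 39.9
x -6.17 y -0.29 z 92.66  Fx 0.43 Fy 0.05 Fz -0.36 Mz 0.026
width: 27.1
x -6.38 y -0.18 z 92.73  Fx -1.49 Fy -0.14 Fz -0.91 Mz 0.003
width: 26.2
x -6.63 y -0.16 z 92.59  Fx -1.32 Fy 0.35 Fz -0.64 Mz 0.012
```

```bash
python3 -m crank '[0,0,0,0,0,0,0,0,0,0,0,0]' 30 60|grep wid; python3 sx.py; for i in 1 2 3 4 5 6; do python3 -m crank '[0,-0.03,0,0,0,-0.03,0,0]' |grep wid;python3 sx.py; done; echo back;  for i in 1 2 3 4; do python3 -m crank '[0,0.03,0,0,0,0.03,0,0]' |grep wid;python3 sx.py; done
```

```text
width: 29.4
x -5.62 y -0.14 z 92.96  Fx 0.73 Fy 0.53 Fz 0.57 Mz 0.028
width: 29.8
x -5.20 y -0.19 z 92.76  Fx -0.28 Fy 0.18 Fz -0.03 Mz -0.029
width: 29.9
x -4.76 y -0.23 z 92.58  Fx -2.32 Fy -0.19 Fz 0.23 Mz 0.040
width: 30.3
x -4.04 y -0.27 z 92.49  Fx -2.95 Fy -0.20 Fz -0.25 Mz -0.047
width: 30.0
x -3.30 y -0.27 z 92.49  Fx -3.96 Fy 0.96 Fz 0.10 Mz 0.024
width: 29.7
x -2.47 y -0.24 z 92.52  Fx -4.39 Fy 0.91 Fz -0.43 Mz -0.006
width: 30.2
x -1.84 y -0.30 z 92.51  Fx -5.73 Fy 1.19 Fz 2.09 Mz -0.029
back
width: 30.1
x -1.90 y -0.30 z 92.67  Fx -4.27 Fy -0.35 Fz -0.75 Mz -0.010
width: 29.9
x -2.11 y -0.23 z 92.89  Fx -3.59 Fy 0.19 Fz -1.29 Mz -0.032
width: 30.2
x -2.72 y -0.15 z 93.06  Fx -2.71 Fy 0.33 Fz -0.71 Mz -0.001
width: 30.1
x -3.47 y -0.15 z 93.15  Fx -0.82 Fy -0.36 Fz -0.38 Mz -0.037
```

```bash
for i in 1 2 3 4 5 6 7 8 9; do python3 -m crank '[0,0.033,0,0,0,0.033,0,0]' >/dev/null;python3 sx.py; done
```

```text
x -4.31 y -0.10 z 93.18  Fx -0.02 Fy 0.16 Fz -0.53 Mz 0.005
x -5.73 y -0.12 z 93.04  Fx -0.44 Fy 0.25 Fz 0.46 Mz -0.041
x -7.14 y -0.14 z 92.90  Fx -0.23 Fy -0.19 Fz 0.35 Mz 0.002
x -8.00 y -0.08 z 92.90  Fx 1.10 Fy 0.20 Fz 0.86 Mz -0.042
x -8.67 y -0.04 z 93.04  Fx 1.08 Fy 0.51 Fz -0.67 Mz 0.014
x -9.20 y -0.01 z 93.20  Fx 2.80 Fy -0.90 Fz 0.84 Mz -0.011
x -9.87 y 0.04 z 93.29  Fx 4.42 Fy -0.14 Fz 0.06 Mz 0.005
x -10.58 y 0.10 z 93.40  Fx 5.62 Fy -0.42 Fz -0.16 Mz -0.005
x -11.17 y 0.16 z 93.50  Fx 5.59 Fy -0.98 Fz -1.10 Mz -0.015
```

```bash
python3 -m crank '[0,-0.08,0,0,0,-0.17,0,0,0,-0.17,0,0,0,-0.17,0,0]' 44 10|grep wid; python3 sx.py; python3 -m crank '[0,0,0,0,0,0,-0.5,0,0,0,-1.5,0,0,0,-2.5,0,0,0,-3,0,0,0,-4,0,0,0,-4,0]'; python3 -m crank '[-6,3,0,0,-6,3,0,0,-6,3,0,0,-6,3,0,0,-6,3,0,0,-6,3,0,0,-6,3,0,0]'; python3 - <<'E'
from h import *
f=grab("side");cv2.imwrite("pics/s8.png",f["image"][:,:,::-1]);crop(f,185,140,265,210,9,"pics/s8c.png")
f=grab("top");crop(f,185,195,285,255,8,"pics/t8c.png");cv2.imwrite("pics/t8.png",f["image"][:,:,::-1])
E
```

```text
width: 42.8
x -9.55 y -0.27 z 92.10  Fx -0.09 Fy -0.54 Fz -0.69 Mz 0.019
time: 47.65
position: [476.6, 71.6, 218.1]
ee_rot: [-0.004, 0.811, -0.586, 0.003]
wrist_force: [1.0, 0.7, 1.8]
width: 43.9
time: 48.23
position: [330.9, 214.6, 212.8]
ee_rot: [0.0, 0.812, -0.584, -0.0]
wrist_force: [-0.0, -0.9, 0.5]
width: 44.2
```

View pics/s8c.png

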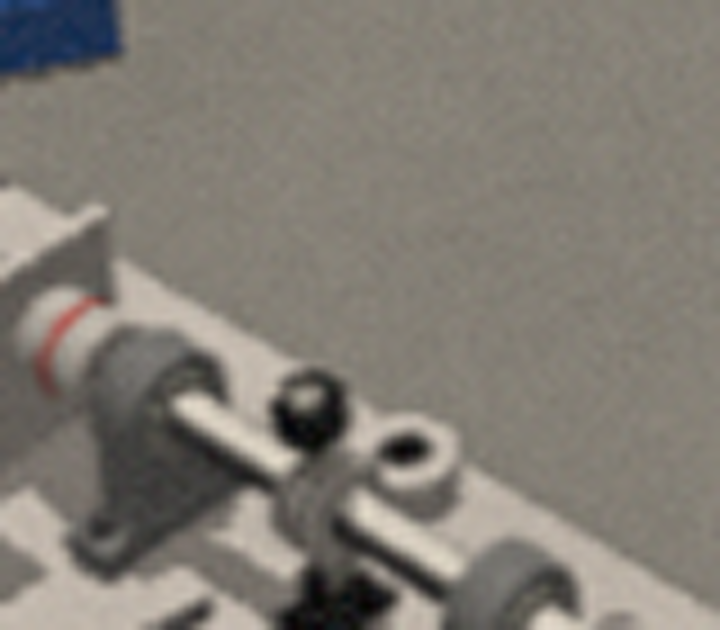

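View pics/t8c.png

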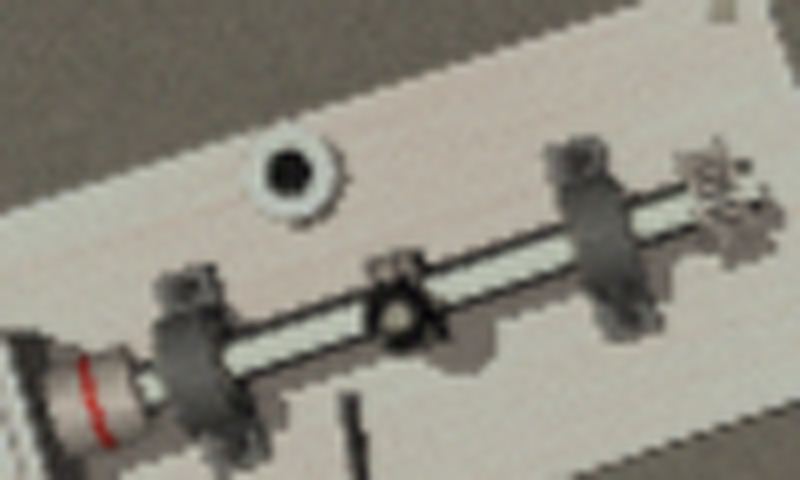

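```bash
python3 - <<'E'
from h import *
from scipy.ndimage import map_coordinates
f=grab("top");im=f["image"].astype(float).mean(2)
y=.3386;X=np.array([np.cos(y),np.sin(y),0]);Y=np.array([-X[1],X[0],0]);C=np.array([481.6,73.8,66.])
a=np.arange(-20,18.1,1)
def prof(ts):
    return [np.mean(map_coordinates(im,proj(f,C+ts[:,None]*Y+s*X)[:,::-1].T,order=1)) for s in a]
for n,t in(("mot",np.arange(20,60.)),("end",np.arange(-60,-22.)),("knob",np.arange(-6,7.))):
    print(n,[f"{s:.0f}:{p:.0f}" for s,p in zip(a,prof(t))])
# difference outside drive
b=cv2.imread("pics/top0.png").astype(float).mean(2);d=cv2.GaussianBlur(abs(im-b),(5,5),0)>25
print(cv2.connectedComponentsWithStats(d.astype(np.uint8))[2][:12])
E
```

```text
mot ['-20:119', '-19:111', '-18:105', '-17:102', '-16:100', '-15:98', '-14:94', '-13:85', '-12:74', '-11:67', '-10:71', '-9:89', '-8:117', '-7:144', '-6:162', '-5:172', '-4:177', '-3:180', '-2:181', '-1:181', '0:178', '1:170', '2:153', '3:130', '4:105', '5:82', '6:71', '7:73', '8:90', '9:114', '10:139', '11:156', '12:165', '13:170', '14:171', '15:172', '16:171', '17:171', '18:171']
end ['-20:120', '-19:112', '-18:106', '-17:103', '-16:101', '-15:100', '-14:95', '-13:86', '-12:74', '-11:67', '-10:68', '-9:85', '-8:113', '-7:142', '-6:161', '-5:171', '-4:176', '-3:179', '-2:181', '-1:181', '0:180', '1:173', '2:159', '3:138', '4:113', '5:89', '6:75', '7:74', '8:88', '9:112', '10:136', '11:154', '12:164', '13:169', '14:171', '15:173', '16:173', '17:173', '18:174']
knob ['-20:55', '-19:44', '-18:36', '-17:30', '-16:27', '-15:27', '-14:29', '-13:35', '-12:46', '-11:60', '-10:73', '-9:82', '-8:87', '-7:89', '-6:87', '-5:83', '-4:78', '-3:71', '-2:60', '-1:49', '0:39', '1:31', '2:28', '3:26', '4:27', '5:32', '6:40', '7:50', '8:64', '9:80', '10:94', '11:103', '12:105', '13:103', '14:101', '15:98', '16:98', '17:104', '18:117']
[[     0      0    512    384 183496]
 [   225    215     17     24    245]
 [   237    236     10     10     46]
 [   175    252      4      4     13]
 [    66    255    188    129  12080]
 [   170    255      2      1      2]
 [     4    311      7      3     16]
 [    38    324     21     40    482]
 [    14    337      2      2      3]
 [   257    359      7      5     26]
 [   284    371      8     13     81]
 [   241    372     19     12    106]]
```

```bash
python3 - <<'E'
from station import robot
print(robot.sense()["time"]);print(robot.hand_in())
E
```

```text
48.3833
the job is handed in; nothing more can be done
None
```

I turned the collar to face the flat, ran the screw in and nipped it up. I handed the job in at about 48 s with the gripper clear. No verdict was reported, and tightness is the one thing I could not confirm separately.

- **Alignment:** The final top picture puts the screw at about −7° and the flat at about −6° from upright, both towards the drive's −x side. Pushing the knob both ways gave an even response about nearly the same angle (−6°). I believe the screw is within about 1–2° of square.
- **Tightness:** The screw dragged about 0.15 N m while running free and ended at about 0.31–0.35 N m while turning, with noise of about 0.04. That is the top of the finger-tight band, and below the 0.39 overtight limit.
- **Checks that disagreed:**
  - The torque started lower after each regrip, at about 0.2 N m, and climbed back to about 0.3. Slip or twist in the grip would explain that.
  - The knob rocked 2–3 mm under about 6 N, and this was no stiffer after the final tightening. It only partly sprang back. I took this as the soft nylon tip giving, but I could not rule out that the screw is less tight than the torque suggests.
- **Surroundings:** Comparing the top picture with the first one showed no change at the spare collar, hex key, screwdriver, bottles or vial rack. The arm or its shadow may have covered part of the tray area. The only contact I felt was with the knob.

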